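# Start the rabbits' evening feed on the feeder control box

## Task

Start the rabbits' evening feed on the white control box on the garage ledge: press the green button all the way down and let it come back up, then press the yellow button all the way down and let it come back up, one at a time. Do not press the red or the blue button, and finish with all the buttons up.

Things in the scene. Friction and masses are not known exactly. Their poses are not given: they have to be found in the camera images.
- green_top (a point): centre of the top face of the green push button, 84 mm above the ledge at rest; round cap 40 mm across. To be pressed first. The cap sinks straight down 8 mm to its stop and this point with it; the spring takes about 1.2 N to start, 4 N to reach the stop, and lifts the cap again when released.
- yellow_top (a point): centre of the top face of the yellow push button, 84 mm above the ledge at rest; round cap 40 mm across. To be pressed second. Same travel and spring as green. Each cap stands 12 mm above its black collar (56 mm across) at rest, 4 mm when fully down.
- red_top (a point): centre of the top face of the red push button, 84 mm above the ledge at rest; round cap 40 mm across. Not to be pressed. The four equal buttons stand at the corners of an 85 mm square, any colour in any corner, on the flat top of a white box 230 x 200 mm, 60 mm high, fixed on the ledge and turned up to 30 degrees.
- blue_top (a point): centre of the top face of the blue push button, 84 mm above the ledge at rest; round cap 40 mm across. Not to be pressed; same size and spring as the others.

How it is judged:
By the outcome, as a careful person would: the job done as asked, in the order asked, and still so for the second after the job is handed in, with the robot touching nothing.
It also fails if it takes over 35 s, if anything falls off the work surface, if the arm or the gripper's body presses on something with over 40 N, if the wrist force passes 120 N, or if a joint passes its speed limit or range.

## Robot

A 6-joint arm with a two-finger parallel gripper is mounted at the origin on the work surface. World frame = base frame: x ahead of the robot, y to its left, z up, the work surface at z = 0. Lengths are in m, angles in rad, forces in N, time in s.
With the tool pointing down it reaches from about 0.35 to 0.775 m from the base axis. Payload 5.5 kg.
Tool frame: the origin (TCP) lies midway between the tips of the shut fingers; the grasp point (between the pads) lies 19 mm behind it; z points along the fingers, y is the direction in which the jaws open and shut (so a half turn about z gives the same grasp; the last joint's range is limited). The gripper opens to 85 mm and grips with 20 to 120 N. Pads are 22 mm wide; open, the fingers measure 114 mm over their backs; the gripper's body (76 mm by 85 mm) begins 54 mm behind the grasp point. The pads swing forward as they close: fully open they stand 13 mm farther back than shut.
Start: joints at [-1.425, 0.313, 0.046, 1.304, 0, 1.431], TCP at [0.162, -0.552, 0.231] pointing down, gripper open.
Joint ranges: [-2.76, 2.76], [-0.86, 1.69], [-1.03, 1.26], [-2.2, 2.34], [-1.47, 1.5], [-3.14, 3.14]. Speed limits (rad/s): [2.57, 2.57, 3.14, 3.14, 3.14, 3.14].

## Interface

Orientations are given as a unit quaternion [w, x, y, z].
In Python, from rig import env, vision gives the robot as it stands.
- The arm moves only by the tool servo_tool, never from a script. Its argument "rows" is one flat list of numbers, 4 for each row, row after row: the shift along the tool's x, y, z in m, then the turn about the tool's z in rad. A call has 1 to 12 rows; each row shifts and turns the commanded pose from where the row before left it, along the tool's axes as they then stand; what a row does not reach is not made up. A row lasts 1/10 s, in which the tool goes at most 50 mm and 8.59 degrees, less where a joint would pass 70% of its speed; a pose out of reach is approached as far as the arm can. A call with a gripper value outside its range is refused whole. "gripper" is the finger opening in m, from 0 to 0.0854, set as the call begins (left out, the last holds). The fingers move at their own pace and stop on an object; the grip force is fixed at half the most. Time passes only in rows, so rows that do not move let the fingers close. It gives the time, the measured TCP pose, the force and the opening at its end, in the units of the state.
- env.observe(): the state, without advancing time (a new reading comes with each control period).
- vision.read_camera(name): name is "scene" or "top" or "wrist"; returns a dict with "img" (420x560x3 uint8, red, green, blue), "mtx" (3x3 intrinsics, pixels), "dist" ([k1, k2, p1, p2, k3] as OpenCV has them; the pictures are not rectified), "camera_from_world" (4x4, takes a point from world to camera coordinates); the wrist camera has in their place "T_tool_cam" (4x4, takes a point from camera to tool coordinates, whose origin is the TCP and whose axes are the flange's). Camera axes: x right, y down, z forward; pixel columns grow to the right and rows downward; lengths in m; the calibration is good to about 2 mm. A picture is of the moment at which its call begins: read the wrist's pose just before it. There is no depth.
- env.close_job(): hands the job in, once; it reports no verdict.
The state is a dict: "clock": time; "joints": joint angles; "joint_velocities": joint speeds; "tau": joint torques, N m; "eef_pos": TCP position; "tool_rot": TCP orientation; "contact_force": force on the tool from outside, world axes, zero at the start; "moment": the same for the moment, N m; "width": opening from 0.0 (shut) to 1.0 (fully open).
Only numpy, scipy, OpenCV 4.12 (cv2) and the standard library are available. Lean on these libraries where they do the work, as an engineer would, in place of code of your own. Each camera call takes 0.05 s, during which the arm holds its last target.

## Working session

There is one attempt and no reset: what is moved stays moved. The work goes in short steps, Python scripts to look and compute and a tool call to move; the robot and the scene stay as the last step left them, time stands still between calls to the robot, and variables do not carry over. Pictures are saved under pics/ and viewed, and the job is handed in when it is done.

Besides the shell and the picture viewer there is one more tool, called as name(argument=value, ...), one argument or row to a line, values as JSON. servo_tool: Moves the arm, as the interface text tells. Its arguments: {"type":"object","properties":{"rows":{"type":"array","items":{"type":"number"}},"gripper":{"type":"number"}},"required":["rows"]}

```bash
ls; mkdir -p pics
python3 - <<'E'
from rig import env, vision
import cv2,numpy as np
s=env.observe();print(s)
for n in ["scene","top"]:
    c=vision.read_camera(n);cv2.imwrite(f"pics/{n}0.png",c["img"][:,:,::-1])
    print(n,c["mtx"],c["dist"],c["camera_from_world"])
E
```

```text
pics
{'clock': 0.0, 'joints': array([-1.42458596e+00,  3.14025760e-01,  4.49746449e-02,  1.30356991e+00,
       -7.55296054e-06,  1.43120269e+00]), 'joint_velocities': array([-0.00103521,  0.00211972, -0.00034681, -0.00044568,  0.00027982,
       -0.0007631 ]), 'tau': array([-2.11498759e-04, -4.80632758e+01,  2.98529667e+01,  1.95452344e-02,
       -2.43329541e-04,  2.98051823e-06]), 'eef_pos': array([ 0.16202759, -0.55117768,  0.23039265]), 'tool_rot': array([-9.12333849e-04,  9.89806460e-01,  1.42416076e-01, -6.79484313e-06]), 'contact_force': array([ 0.12016877, -0.2901791 , -1.12483236]), 'moment': array([-0.01899314, -0.01954529, -0.04046084]), 'width': 0.9991584388095188}
scene [[469.70119923   0.         286.28438236]
 [  0.         469.70119923 206.22759753]
 [  0.           0.           1.        ]] [-0.12644897  0.          0.          0.          0.        ] [[ 0.37131562  0.92849373  0.00490977 -0.22104934]
 [ 0.77513379 -0.30706542 -0.55215798 -0.38825137]
 [-0.5111676   0.20883061 -0.83372505  1.05292281]
 [ 0.          0.          0.          1.        ]]
top [[449.79617297   0.         274.25354311]
 [  0.         449.79617297 204.78068244]
 [  0.           0.           1.        ]] [-0.10108758  0.          0.          0.          0.        ] [[-0.00807958 -0.99988309  0.01298214  0.00791211]
 [-0.99512294  0.00676339 -0.09841035  0.55433112]
 [ 0.09831104 -0.01371394 -0.99506124  0.70906569]
 [ 0.          0.          0.          1.        ]]
```

View pics/scene0.png

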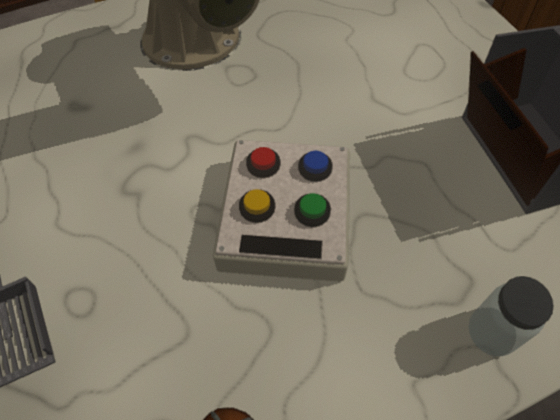

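View pics/top0.png

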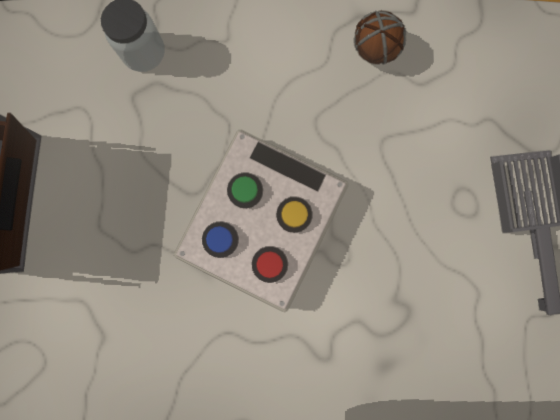

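Scene view: red at about (263,158), blue (316,162), yellow (257,201) and green (313,206). Top view: green (245,189), yellow (294,213), blue (220,239) and red (269,264). The area around the box is clear. Next I'll localize the caps.

```bash
cat > h.py <<'E'
import cv2,numpy as np
def plane(c,uv,z):
    p=cv2.undistortPoints(np.array([[uv]],float),c["mtx"],np.array(c["dist"]))[0,0]
    T=c["camera_from_world"];R,t=T[:3,:3],T[:3,3]
    o=-R.T@t;d=R.T@np.array([p[0],p[1],1]);return o+d*(z-o[2])/d[2]
seeds={"scene":dict(red=(263,158),blue=(316,162),yellow=(257,201),green=(313,206)),
"top":dict(green=(245,189),yellow=(294,213),blue=(220,239),red=(269,264))}
hue=dict(red=0,yellow=21,green=65,blue=113)
def masks(img,seed):
    hsv=cv2.cvtColor(img,cv2.COLOR_RGB2HSV).astype(int);o={}
    for k,(u,v) in seed.items():
        dh=abs(hsv[:,:,0]-hsv[v,u,0]);dh=np.minimum(dh,180-dh)
        m=((dh<10)&(hsv[:,:,1]>110)&(hsv[:,:,2]>50)).astype(np.uint8)
        n,l=cv2.connectedComponents(m);o[k]=l==l[v,u]
    return o
E
python3 - <<'E'
from rig import env, vision
from h import *
from scipy.optimize import minimize
pos={}
for n in seeds:
    c=vision.read_camera(n);ms=masks(c["img"],seeds[n])
    T=c["camera_from_world"]
    for k,m in ms.items():
        v,u=np.nonzero(m)
        # silhouette model: cylinder r20, z from .072 to .084; match centroid
        def cen(xy):
            a=np.linspace(0,2*np.pi,60)
            P=np.array([[xy[0]+.02*np.cos(t),xy[1]+.02*np.sin(t),z] for z in(.072,.084) for t in a])
            q=cv2.projectPoints(P,cv2.Rodrigues(T[:3,:3])[0],T[:3,3],c["mtx"],np.array(c["dist"]))[0]
            h=cv2.convexHull(q.astype(np.float32));M=cv2.moments(h)
            return np.array([M['m10']/M['m00'],M['m01']/M['m00']]),M['m00']
        x0=plane(c,(u.mean(),v.mean()),.08)[:2]
        r=minimize(lambda x:sum((cen(x)[0]-[u.mean(),v.mean()])**2),x0,method="Nelder-Mead",options=dict(xatol=1e-5,fatol=1e-6))
        print(n,k,m.sum(),round(cen(r.x)[1]),r.x.round(4));pos[n,k]=r.x
q={k:(pos["top",k]+pos["scene",k])/2 for k in hue}
for a,b in(("green","yellow"),("yellow","red"),("red","blue"),("blue","green"),("green","red"),("blue","yellow")):
    print(a,b,[np.linalg.norm(pos[n,a]-pos[n,b]).round(4) for n in seeds])
s=env.observe()
from scipy.spatial.transform import Rotation
w,x,y,z=s["tool_rot"];R=Rotation.from_quat([x,y,z,w]).as_matrix();print(R.round(3))
for k in q:
    d=np.r_[q[k],.2]-s["eef_pos"];print(k,q[k],"tool shift",R.T@d)
E
```

```text
scene red 479 493 [0.4613 0.0125]
scene blue 374 496 [0.497 0.09 ]
scene yellow 578 575 [ 0.537  -0.0256]
scene green 500 581 [0.5741 0.0507]
top green 449 562 [0.5739 0.0507]
top yellow 570 560 [ 0.5355 -0.0255]
top blue 508 572 [0.4979 0.0889]
top red 564 565 [0.4596 0.0129]
green yellow [np.float64(0.0848), np.float64(0.0854)]
yellow red [np.float64(0.0847), np.float64(0.085)]
red blue [np.float64(0.0853), np.float64(0.0851)]
blue green [np.float64(0.0865), np.float64(0.0851)]
green red [np.float64(0.1191), np.float64(0.1204)]
blue yellow [np.float64(0.1223), np.float64(0.1204)]
[[ 0.959  0.282 -0.   ]
 [ 0.282 -0.959  0.001]
 [ 0.    -0.001 -1.   ]]
red [0.46046201 0.0126944 ] tool shift [ 0.44531998 -0.45702216  0.03133565]
yellow [ 0.5362281  -0.02553018] tool shift [ 0.50723706 -0.39898863  0.03128068]
green [0.57400606 0.05070783] tool shift [ 0.56497515 -0.46148435  0.03136102]
blue [0.49744254 0.08944643] tool shift [ 0.50243789 -0.52023585  0.03141669]
```

The two cameras agree to within about 2 mm, and the spacings match the 85 mm square. I'll shut the fingers and turn the wrist first so joint 6 stays away from its limit.

servo_tool(
  rows=[0, 0, 0, -0.14, 0, 0, 0, -0.14, 0, 0, 0, -0.14, 0, 0, 0, -0.14, 0, 0, 0, -0.14, 0, 0, 0, -0.14, 0, 0, 0, -0.14, 0, 0, 0, -0.14, 0, 0, 0, -0.14, 0, 0, 0, -0.14, 0, 0, 0, 0],
  gripper=0,
)

```text
clock: 1.3
eef_pos: [0.1621, -0.5516, 0.2311]
tool_rot: [-0.0, 0.665, 0.747, 0.0]
contact_force: [-0.7, -0.7, -0.5]
width: 0.001
```

```bash
cat > t.py <<'E'
from rig import env
import numpy as np
from scipy.spatial.transform import Rotation
T=dict(green=[.5740,.0507],yellow=[.5362,-.0255])
s=env.observe();w,x,y,z=s["tool_rot"];R=Rotation.from_quat([x,y,z,w]).as_matrix()
print(s["clock"],s["eef_pos"].round(4),s["joints"].round(3),s["contact_force"].round(2),s["width"],R[:,2].round(4))
for k in T: print(k,(R.T@(np.r_[T[k],.084]-s["eef_pos"])).round(4))
E
python3 t.py
```

```text
1.3 [ 0.1621 -0.5516  0.2311] [-1.425  0.313  0.046  1.304 -0.     0.031] [-0.73 -0.68 -0.47] 0.0007556417864324963 [-1.e-04  4.e-04 -1.e+00]
green [0.5508 0.4785 0.1473]
yellow [0.4794 0.4322 0.1473]
```

servo_tool(
  rows=[0.03, 0.026, 0, 0, 0.03, 0.026, 0, 0, 0.03, 0.026, 0, 0, 0.03, 0.026, 0, 0, 0.03, 0.026, 0, 0, 0.03, 0.026, 0, 0, 0.03, 0.026, 0.005, 0, 0.03, 0.026, 0.005, 0, 0.03, 0.026, 0.005, 0, 0.03, 0.026, 0.005, 0, 0.03, 0.026, 0.005, 0, 0.03, 0.026, 0.005, 0],
)

```text
clock: 2.5
eef_pos: [0.4314, -0.1568, 0.2012]
tool_rot: [0.0, 0.667, 0.745, -0.0]
contact_force: [0.3, -0.0, -0.5]
width: 0.002
```

servo_tool(
  rows=[0.03, 0.026, 0.01, 0, 0.03, 0.026, 0.01, 0, 0.03, 0.026, 0.01, 0, 0.03, 0.026, 0.01, 0, 0.03, 0.026, 0.01, 0, 0.03, 0.026, 0.01, 0, 0, 0, 0, 0, 0, 0, 0, 0, 0, 0, 0, 0],
)

```text
clock: 3.4
eef_pos: [0.5646, 0.0378, 0.1414]
tool_rot: [-0.0, 0.666, 0.746, -0.0]
contact_force: [-0.2, -0.3, 0.6]
width: -0.005
```

```bash
python3 t.py
```

```text
3.4 [0.5646 0.0378 0.1414] [-0.075  0.337 -0.144  1.09  -0.     1.383] [-0.23 -0.33  0.61] -0.004628953330798492 [-4.e-04 -4.e-04 -1.e+00]
green [0.0118 0.0109 0.0574]
yellow [-0.0597 -0.0353  0.0575]
```

servo_tool(
  rows=[0.006, 0.0055, 0, 0, 0.006, 0.0055, 0, 0, 0, 0, 0.012, 0, 0, 0, 0.012, 0, 0, 0, 0.012, 0, 0, 0, 0.011, 0, 0, 0, 0, 0, 0, 0, 0, 0],
)

```text
clock: 4.2
eef_pos: [0.5742, 0.0515, 0.0937]
tool_rot: [-0.0, 0.665, 0.747, -0.0]
contact_force: [0.2, -0.0, 0.0]
width: -0.001
```

```bash
python3 t.py
python3 - <<'E'
from rig import env, vision
import cv2
c=vision.read_camera("scene");cv2.imwrite("pics/s1.png",cv2.resize(c["img"][90:300,150:430,::-1],None,fx=2.5,fy=2.5))
E
```

```text
4.2 [0.5742 0.0515 0.0937] [-0.05   0.393 -0.187  0.992 -0.     1.406] [ 0.16 -0.03  0.02] -0.0008042300116729956 [-1.2e-03 -1.0e-04 -1.0e+00]
green [-0.0008 -0.0003  0.0097]
yellow [-0.0722 -0.0465  0.0097]
```

View pics/s1.png

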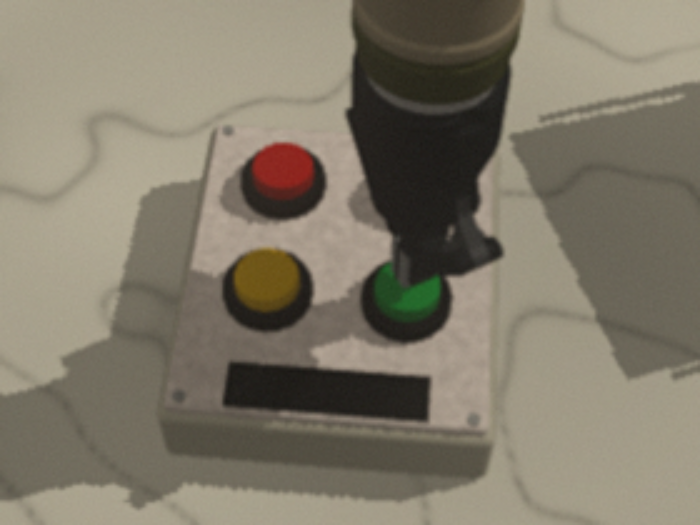

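The crop shows the shut fingertips centred over the green cap, at about (410,280). The other three caps are clear. I'll press in steps.

servo_tool(
  rows=[0, 0, 0.004, 0, 0, 0, 0.004, 0, 0, 0, 0.003, 0, 0, 0, 0.003, 0, 0, 0, 0.002, 0, 0, 0, 0, 0],
)

```text
clock: 4.85
eef_pos: [0.5748, 0.0516, 0.0783]
tool_rot: [0.0, 0.665, 0.747, 0.0]
contact_force: [-1.0, -0.4, 3.7]
width: 0.001
```

servo_tool(
  rows=[0, 0, 0.001, 0, 0, 0, 0.001, 0, 0, 0, 0, 0, 0, 0, 0, 0],
)

```text
clock: 5.25
eef_pos: [0.5748, 0.0516, 0.0764]
tool_rot: [0.0, 0.665, 0.747, 0.0]
contact_force: [-0.4, -0.2, 3.6]
width: 0.002
```

servo_tool(
  rows=[0, 0, 0.001, 0, 0, 0, 0.001, 0, 0, 0, 0, 0],
)

```text
clock: 5.55
eef_pos: [0.5748, 0.0516, 0.0759]
tool_rot: [0.001, 0.665, 0.747, 0.0]
contact_force: [-3.3, 0.1, 13.4]
width: -0.001
```

The force jumped to 13 N and the TCP stalled at z = 0.076, so green is at its stop. I'll release it and lift.

servo_tool(
  rows=[0, 0, 0, 0, 0, 0, -0.004, 0, 0, 0, -0.006, 0, 0, 0, -0.01, 0, 0, 0, -0.012, 0, 0, 0, -0.012, 0, 0, 0, 0, 0, 0, 0, 0, 0],
)

```text
clock: 6.35
eef_pos: [0.5749, 0.0515, 0.1188]
tool_rot: [0.0, 0.665, 0.747, 0.0]
contact_force: [-0.6, 0.6, -0.5]
width: -0.0
```

```bash
python3 t.py
```

```text
6.35 [0.5749 0.0515 0.1188] [-0.05   0.373 -0.151  1.046 -0.     1.406] [-0.63  0.61 -0.45] -0.0003451757534344998 [ 1.e-03 -2.e-04 -1.e+00]
green [-0.0007 -0.0011  0.0348]
yellow [-0.0721 -0.0473  0.0347]
```

servo_tool(
  rows=[-0.018, -0.0118, 0, 0, -0.018, -0.0118, 0, 0, -0.018, -0.0118, 0, 0, -0.018, -0.0118, 0, 0, 0, 0, 0.012, 0, 0, 0, 0.012, 0, 0, 0, 0, 0, 0, 0, 0, 0],
)

```text
clock: 7.15
eef_pos: [0.5355, -0.0245, 0.0933]
tool_rot: [-0.001, 0.665, 0.747, -0.0]
contact_force: [0.3, 0.6, -0.3]
width: -0.001
```

```bash
python3 t.py
python3 - <<'E'
from rig import env, vision
import cv2
c=vision.read_camera("scene");cv2.imwrite("pics/s2.png",cv2.resize(c["img"][90:300,150:430,::-1],None,fx=2.5,fy=2.5))
E
```

```text
7.15 [ 0.5355 -0.0245  0.0933] [-0.196  0.323 -0.293  0.958  0.     1.259] [ 0.27  0.58 -0.27] -0.0013412397740621704 [-1.9e-03  4.0e-04 -1.0e+00]
green [0.0703 0.0469 0.0093]
yellow [-0.001   0.0006  0.0093]
```

View pics/s2.png

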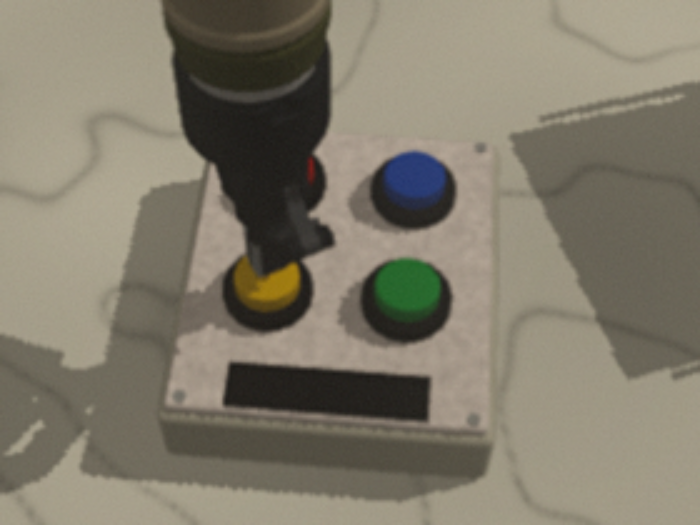

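Green is back up at (408,285) in the crop, and the fingertips are centred over yellow at (268,270). Pressing yellow now.

servo_tool(
  rows=[0, 0, 0.004, 0, 0, 0, 0.004, 0, 0, 0, 0.003, 0, 0, 0, 0.003, 0, 0, 0, 0.002, 0, 0, 0, 0.001, 0, 0, 0, 0.001, 0, 0, 0, 0, 0],
)

```text
clock: 8.0
eef_pos: [0.5362, -0.0252, 0.0765]
tool_rot: [0.0, 0.665, 0.747, 0.0]
contact_force: [0.0, 2.0, 3.3]
width: 0.0
```

servo_tool(
  rows=[0, 0, 0.001, 0, 0, 0, 0.001, 0, 0, 0, 0, 0],
)

```text
clock: 8.3
eef_pos: [0.5362, -0.0252, 0.0759]
tool_rot: [0.0, 0.665, 0.747, 0.0]
contact_force: [-3.4, 3.2, 12.8]
width: 0.0
```

Yellow is at its stop: 12.8 N, stalled at z = 0.076. I'll release it and back off.

servo_tool(
  rows=[0, 0, 0, 0, 0, 0, -0.004, 0, 0, 0, -0.006, 0, 0, 0, -0.01, 0, 0, 0, -0.02, 0, 0, 0, -0.03, 0, 0, 0, -0.03, 0, 0, 0, -0.02, 0, 0, 0, 0, 0],
)

```text
clock: 9.2
eef_pos: [0.5378, -0.0261, 0.1977]
tool_rot: [0.003, 0.665, 0.746, 0.001]
contact_force: [1.3, -0.9, -0.4]
width: 0.001
```

servo_tool(
  rows=[-0.03, -0.026, 0, 0, -0.03, -0.026, 0, 0, -0.03, -0.026, 0, 0, -0.03, -0.026, 0, 0, -0.03, -0.026, 0, 0, -0.03, -0.026, 0, 0, 0, 0, 0, 0, 0, 0, 0, 0],
)

```text
clock: 10.0
eef_pos: [0.4007, -0.2225, 0.1935]
tool_rot: [-0.001, 0.666, 0.746, -0.0]
contact_force: [-0.1, 0.1, -0.8]
width: -0.004
```

```bash
python3 t.py
python3 - <<'E'
from rig import env, vision
import cv2
c=vision.read_camera("scene");cv2.imwrite("pics/s3.png",cv2.resize(c["img"][90:300,150:430,::-1],None,fx=2.5,fy=2.5))
E
```

```text
10.0 [ 0.4007 -0.2225  0.1935] [-0.682  0.106 -0.31   1.156  0.     0.776] [-0.14  0.13 -0.79] -0.004058148212628691 [-0.0012  0.001  -1.    ]
green [0.2519 0.2029 0.1095]
yellow [0.1804 0.1568 0.1095]
```

View pics/s3.png

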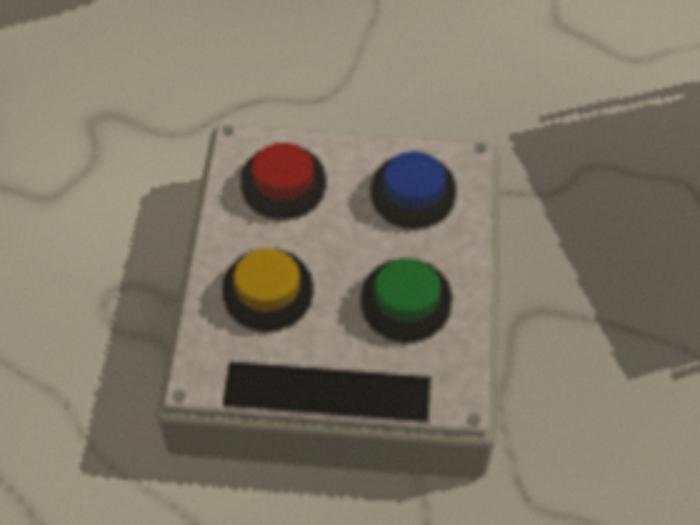

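All four caps are up in the crop (red (283,165), blue (414,175), yellow (267,272), green (408,283)), and the arm is clear.

```bash
python3 -c "
from rig import env
print(env.close_job())"
```

```text
the job is handed in; nothing more can be done
None
```

The job is done and handed in at about 10 s: I pressed green all the way down and released it, then did the same with yellow. The shut fingertips did the pressing.

- **Presses:** Both presses stalled at z = 0.076 m, which is the full 8 mm of travel. The force jumped from about 3.5 N to about 13 N there, so each cap had reached its stop.
- **Final state:** The last picture shows all four caps up. I never moved over red or blue, and the arm was clear of the box with the force reading near zero.
- **Checks:** No check failed. The two cameras placed the green and yellow caps within 2 mm of each other.

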